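Snap the dip basket into the loop of the hanging drip chain

ROBOT

A 6-joint arm with a two-finger parallel gripper is mounted at the origin on a cart in front of the work surface, level with it; the furniture and walls round the work are solid. World frame = base frame: x ahead of the robot, y to its left, z up, the work surface at z = 0. Lengths are in m, angles in rad, forces in N, time in s.
With the tool pointing down it reaches from about 0.35 to 0.975 m from the base axis. Payload 7.1 kg.
Tool frame: the origin (TCP) lies midway between the tips of the shut fingers; the grasp point (between the pads) lies 19 mm behind it; z points along the fingers, y is the line along which they close (so a half turn about z gives the same grasp; the last joint's range is limited). The gripper opens to 88 mm and grips with 3 to 60 N. Pads are 20 mm wide; open, the fingers measure 115 mm over their backs; the gripper's body (75 mm by 178 mm) begins 61 mm behind the grasp point.
Start: joints at [1.229, 0.423, 1.63, -0, 1.089, -0.019], TCP at [0.198, 0.593, 0.223] pointing down, gripper open.
Joint ranges: [-3, 3], [-0.9, 2.11], [0.09, 2.58], [-1.31, 4.45], [0.11, 2.69], [-2.54, 2.54]. Speed limits (rad/s): [2.39, 2.39, 3.01, 3.14, 3.14, 3.14].

INTERFACE

Orientations are given as a unit quaternion [w, x, y, z].
In Python, from station import move_pose, movel, movej, command_gripper, wait, inverse_kinematics, read_camera, camera_info, MotionError, job_done, get_time, get_joint_pos, get_qvel, get_effort, get_tcp_pos, get_ee_rot, get_ft_force, get_ft_torque, get_grip_width, get_finger_force gives the robot as it stands. Calls block until the motion is done:
- move_pose(position, orientation): joint-space move of the TCP to a pose.
- movel(position, frame=None, v=0.15, until_force=None): straight line of the TCP; frame=None keeps the orientation; v is the mean speed in m/s. With until_force (N) it stops when the force on the tool has changed by that much, and returns True; else False.
- movej(angles): joint-space move.
- command_gripper(opening): opening from 0.0 (shut) to 1.0 (fully open); the grip force is fixed at half the most; returns when the fingers have stopped.
- wait(seconds).
- inverse_kinematics(position, orientation): joint angles nearest the present ones, or None.
- read_camera(name): name is "side" or "top" or "wrist"; returns the picture (480x640x3 uint8, red, green, blue); there is no depth.
- camera_info(name): a dict with "intrinsics" (3x3 intrinsics, pixels), "dist" ([k1, k2, p1, p2, k3] as OpenCV has them; the pictures are not rectified), "T" (4x4, takes a point from camera to world coordinates); the wrist camera has in their place "tool_from_camera" (4x4, takes a point from camera to tool coordinates, whose origin is the TCP and whose axes are the flange's). Camera axes: x right, y up, looking along -z (the intrinsics and any distortion apply to the point x, -y, -z); pixel columns grow to the right and rows downward; lengths in m; the calibration is good to about 2 mm. A picture is of the moment at which its call begins: read the wrist's pose just before it. camera_info takes no time and is no camera call.
A pose or a line that the arm cannot do raises MotionError and nothing moves.
- job_done(): hands the job in; it is judged then, once.
Readings, each from a call of its own:
- get_time(): time.
- get_joint_pos(): joint angles.
- get_qvel(): joint speeds.
- get_effort(): joint torques, N m.
- get_tcp_pos(): TCP position.
- get_ee_rot(): TCP orientation.
- get_ft_force(): force on the tool from outside, world axes, zero at the start.
- get_ft_torque(): the same for the moment, N m.
- get_grip_width(): opening from 0.0 (shut) to 1.0 (fully open).
- get_finger_force(): force on a finger pad.
Only numpy, scipy, OpenCV 4.12 (cv2) and the standard library are available. Lean on these libraries where they do the work, as an engineer would, in place of code of your own. Each camera call takes 0.05 s, during which the arm holds its last target. There are 200 camera calls.

TASK

Hang the small dip basket from the lower loop of the hanger on the drip stand: lift it by its grip tab, bring the hook through the loop from the open side and press it gently down on the loop's bar until the sprung gate has snapped shut behind the bar. The telescopic hanger gives way by an unknown length first, so feel for it, and press with no more force than it needs: 6 or 7 N is plenty, 10 N overloads the sprung arm. Leave the basket hanging free and still, and do not shift the other things on the bench.

Things in the scene. Friction and masses are not known exactly. Their poses are not given: they have to be found in the camera images.
- stand: Fixed drip stand: steel block 85x85 mm (x -33..53, y -148..-63), 16 mm column at x 10, y -105, and 0.39 m up a short arm reaching to +y that carries the hanging chain. Origin: plumb under the chain, 0 to 20 mm below the bench top (block partly let in); z up, x points away from the open side from which the basket is brought. Nothing stands under the chain.
- loop_bar (a point): Middle of the lower bar of the hanger's loop: round steel, 5 mm, along the stand's y. The loop is an upright wire rectangle in the stand's y-z plane, 37 mm wide and 59 mm high inside. The hanger (rod 13 mm wide at most above the loop, in a sleeve) swings easily about a gimbal 0.15 to 0.21 m above the bar.
- sleeve_end (a point): Lower end of the hanger's sleeve (21 mm wide), plumb above the loop. The rod with the loop is telescopic: pulled down with about 1 N it slides slowly out of the sleeve until it meets a stop, 4 to 64 mm lower than at the start. How far is not reported and must be felt. It stays where it is left.
- spring_arm (a joint): Sprung plunger on the arm that carries the hanger, in m: 0 at rest, grows as the chain is pulled down. It begins to give at about 1.5 N of pull on the loop bar and yields 1 mm for each further 1.3 N. Overloaded beyond 0.0065 (about 10 N); hard stop at 0.020.
- basket: Loose dip basket, about 80 g: metal dish 64 mm wide, 20 high, centred at x 6 mm; a wire hook standing over it, a handle out to -x. Origin: on the underside, plumb below the hook; x from handle to hook, z up. Hook: 5 mm wire in the x-z plane, upside-down U open downwards, 12 mm wide inside: shank at x -8.5, top z 111, free tip at x 8.5, its end bent out to x 12.5, lowest point z 75 mm.
- grip (a point): Middle of the basket's flat metal grip tab: 36 mm along x, 10 mm thick (y), 26 mm high; at x -86, z 58 mm in the basket's frame. Grip it from above across its thickness, firmly: the press on the hook has an 86 mm lever here.
- hook_seat (a point): Where the centre of the loop's bar lies when the hook is fully home on it: basket frame x 0, z 104 mm, under the top of the hook's bend. Axes as the basket's. The bar first touches the gate 23 mm below this seat.
- hook_gate (a joint): Sprung brass gate across the hook's mouth, hinged at the shank at z 85 mm, in rad: 0 shut, up to 1.35 folded inward and up. The hook pressed down on the bar with about 3 to 5 N folds it in, the bar passes, and it springs shut beneath the bar. The basket's own weight does not open it.
- spring_tin: round metal spring tin with lid, 63 mm wide, 20 high; bystander. Origin at the centre of its underside.
- cement_bottle: small cream bottle with a cap, 27 mm wide, 58 high; bystander. Origin at the centre of its underside.
- oil_cup_blue: small glass oil cup with a lid, 27 mm wide, 23 high; bystander. Origin at the centre of its underside.
- loupe: black eye loupe standing on its small end, 35 mm wide, 29 high; bystander. Origin at the centre of its underside.
- holder_block: dark steel holder block with a brass seat, 24x26x23 mm; bystander. Origin at the centre of its underside.
- coil_tester: small grey instrument box, 34x52x17 mm; bystander. Origin at the centre of its underside.

How it is judged:
By the outcome, as a careful person would: the job done as asked, in the order asked, and still so for the second after the job is handed in, with the robot touching nothing.
It also fails if it takes over 48 s, if anything falls off the work surface, if the arm or the gripper's body presses on something with over 40 N, if the wrist force passes 120 N, or if a joint passes its speed limit or range.

## Working session

There is one attempt and no reset: what is moved stays moved. The work goes in short steps, each a Python script; the robot and the scene stay as the last script left them, time stands still between calls to the robot, and variables do not carry over. Pictures are saved under pics/ and viewed, at most 10 in all, crops included, and the job is handed in when it is done.

```bash
mkdir -p pics; ls; python3 - <<'E'
from station import *
import cv2,numpy as np
for n in("side","top"):
    im=read_camera(n); cv2.imwrite(f"pics/{n}0.png",im[:,:,::-1])
np.set_printoptions(precision=4,suppress=True)
for n in("side","top","wrist"): print(n,camera_info(n))
print(get_time(),get_tcp_pos(),get_ee_rot())
E
```

```text
pics
side {'intrinsics': array([[569.3734,   0.    , 330.5727],
       [  0.    , 569.3734, 241.7594],
       [  0.    ,   0.    ,   1.    ]]), 'dist': array([-0.014,  0.   ,  0.   ,  0.   ,  0.   ]), 'T': array([[ 0.247 ,  0.759 , -0.6024, -0.2179],
       [-0.969 ,  0.1999, -0.1453, -0.0806],
       [ 0.0101,  0.6196,  0.7849,  1.2335],
       [ 0.    ,  0.    ,  0.    ,  1.    ]])}
top {'intrinsics': array([[487.7214,   0.    , 321.9508],
       [  0.    , 487.7214, 242.3335],
       [  0.    ,   0.    ,   1.    ]]), 'dist': array([0.0319, 0.    , 0.    , 0.    , 0.    ]), 'T': array([[ 0.0042,  0.9919, -0.1266,  0.4098],
       [-0.9999,  0.0024, -0.0144,  0.1007],
       [-0.014 ,  0.1267,  0.9918,  1.4534],
       [ 0.    ,  0.    ,  0.    ,  1.    ]])}
wrist {'intrinsics': array([[334.8565,   0.    , 316.5133],
       [  0.    , 334.8565, 238.7022],
       [  0.    ,   0.    ,   1.    ]]), 'dist': array([-0.0376,  0.    ,  0.    ,  0.    ,  0.    ]), 'tool_from_camera': array([[-0.0012,  0.9578,  0.2875,  0.0783],
       [ 1.    ,  0.0011,  0.0007, -0.0011],
       [ 0.0004,  0.2875, -0.9578, -0.1621],
       [ 0.    ,  0.    ,  0.    ,  1.    ]])}
0.1 [0.1981 0.5922 0.222 ] [-0.0001  0.1607  0.987  -0.0007]
```

View pics/side0.png

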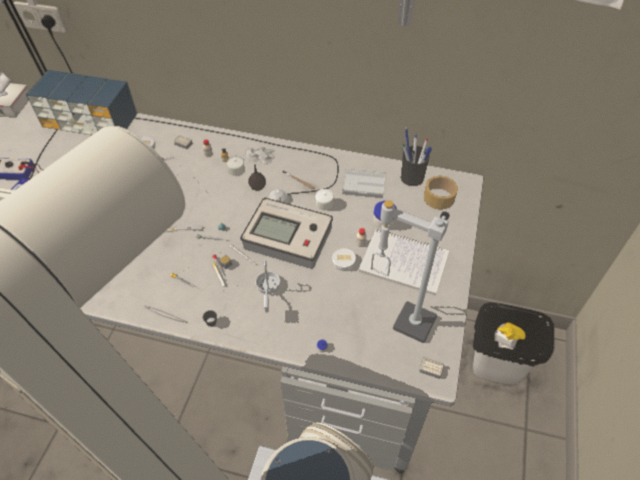

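View pics/top0.png

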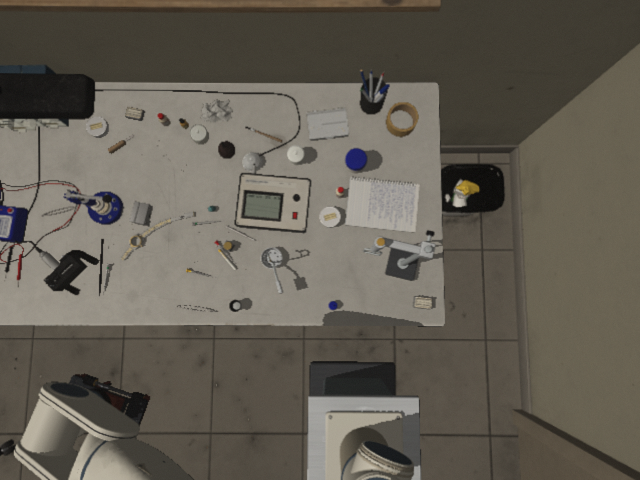

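The side view shows the basket at about (268,285), the stand's block at (415,321) and the loop at about (380,262). In the top view the basket is at (273,258) and the stand at (403,262). I'll enlarge both.

```bash
python3 - <<'E'
import cv2,numpy as np
s=cv2.imread("pics/side0.png");t=cv2.imread("pics/top0.png")
def c(i,x,y,w=80,h=60,f=5): return cv2.resize(i[y:y+h,x:x+w],None,fx=f,fy=f,interpolation=cv2.INTER_CUBIC)
a=np.hstack([c(s,235,250),c(t,250,235)])
b=np.hstack([cv2.resize(s[195:345,355:455],(400,600)),cv2.resize(t[220:295,355:455],(400,300),interpolation=cv2.INTER_CUBIC).repeat(1,0) if 0 else np.vstack([cv2.resize(t[220:295,355:455],(400,300),interpolation=cv2.INTER_CUBIC),np.zeros((300,400,3),np.uint8)])])
b[300:600,400:]=cv2.resize(s[225:285,355:435],(400,300),interpolation=cv2.INTER_CUBIC)
cv2.imwrite("pics/c1.png",a);cv2.imwrite("pics/c2.png",b)
E
```

```text
(no output)
```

View pics/c1.png

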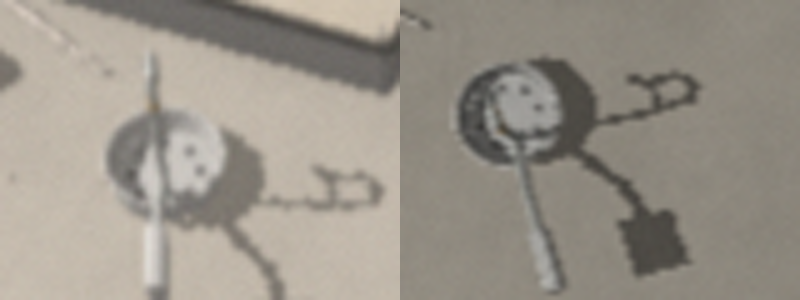

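View pics/c2.png

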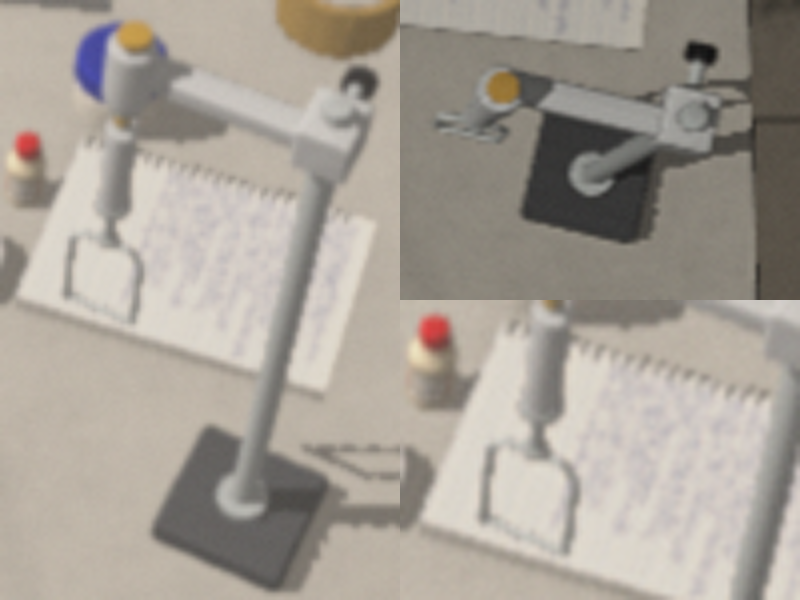

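The basket's tab is at about top (279,289) and side (266,300), with the handle pointing toward the robot. The bar's ends in the side view are (371.5,269.2) and (388.5,275.5). In the top view the loop is at about (364–381,250–255), which is too coarse, so I'll zoom in there and take first positions.

```bash
cat > h.py <<'E'
from station import *
import cv2,numpy as np
from scipy.spatial.transform import Rotation as R
np.set_printoptions(precision=4,suppress=True)
def Tw():
    w,x,y,z=get_ee_rot(); T=np.eye(4); T[:3,:3]=R.from_quat([x,y,z,w]).as_matrix(); T[:3,3]=get_tcp_pos(); return T
def ray(n,uv,T=None):
    c=camera_info(n); T=c["T"] if n!="wrist" else T@c["tool_from_camera"]
    p=cv2.undistortPoints(np.array([[uv]],float),c["intrinsics"],np.array(c["dist"]))[0,0]
    d=T[:3,:3]@[p[0],-p[1],-1]; return T[:3,3],d/np.linalg.norm(d)
def plane(r,z): return r[0]+r[1]*(z-r[0][2])/r[1][2]
def tri(*rs):
    A=sum(np.eye(3)-np.outer(d,d) for o,d in rs); b=sum((np.eye(3)-np.outer(d,d))@o for o,d in rs)
    p=np.linalg.solve(A,b); return p,[float(np.linalg.norm(np.cross(p-o,d))) for o,d in rs]
def proj(n,p,T=None):
    c=camera_info(n); T=c["T"] if n!="wrist" else T@c["tool_from_camera"]
    q=np.linalg.inv(T)@np.append(p,1); q=np.array([[q[0],-q[1],-q[2]]])
    return cv2.projectPoints(q,np.zeros(3),np.zeros(3),c["intrinsics"],np.array(c["dist"]))[0][0,0]
def quat(yaw): # tool down, tool x = -(cos yaw, sin yaw)
    x=-np.array([np.cos(yaw),np.sin(yaw),0]); z=np.array([0,0,-1.]); y=np.cross(z,x)
    q=R.from_matrix(np.c_[x,y,z]).as_quat(); return [q[3],*q[:3]]
E
python3 - <<'E'
from h import *
t=cv2.imread("pics/top0.png")
cv2.imwrite("pics/c3.png",cv2.resize(t[235:275,350:410],(780,520),interpolation=cv2.INTER_CUBIC))
print("tab",tri(ray("top",(279,289.4)),ray("side",(265.8,300))),plane(ray("top",(279,289.4)),.071))
print("dish",plane(ray("top",(272.4,257.2)),.02),plane(ray("side",(268,282.4)),.02))
print("pivotcap",tri(ray("top",(355+100/4,220+88/4)),ray("side",(355+136/4,195+36/4))))
print("armclamp",tri(ray("top",(355+290/4,220+115/4)),ray("side",(355+338/4,195+108/4))))
print("sidebar ends z=.2",plane(ray("side",(371.5,269.2)),.2),plane(ray("side",(388.5,275.5)),.2))
print("column base",plane(ray("top",(355+190/4,220+175/4)),.02),plane(ray("side",(355+242/4,195+495/4)),.02))
E
```

```text
tab (array([0.4519, 0.2383, 0.0871]), [0.001575520617620918, 0.0015755206176209034]) [0.452  0.2415 0.071 ]
dish [0.5482 0.2677 0.02  ] [0.5437 0.2667 0.02  ]
pivotcap (array([ 0.5463, -0.0123,  0.3959]), [0.0016637206843401922, 0.0016637206843401202])
armclamp (array([ 0.5325, -0.1163,  0.3877]), [0.0012244903112957682, 0.0012244903112957255])
sidebar ends z=.2 [0.523  0.0033 0.2   ] [ 0.5158 -0.0366  0.2   ]
column base [ 0.53   -0.1154  0.02  ] [ 0.5329 -0.1174  0.02  ]
```

View pics/c3.png

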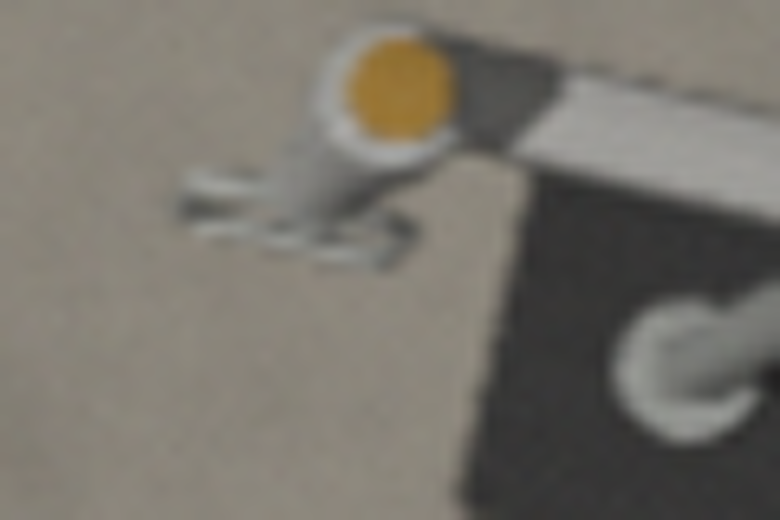

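The bar is the lower wire, running from zoom (188,222) to (395,264), which is top pixels (364.5,252.1) to (380.4,255.3).

```bash
python3 - <<'E'
from h import *
a,ea=tri(ray("top",(364.5,252.1)),ray("side",(371.5,269.2)));b,eb=tri(ray("top",(380.4,255.3)),ray("side",(388.5,275.5)))
print(a,ea,b,eb,(a+b)/2,np.linalg.norm(a-b)); d=a-b
ys=np.degrees(np.arctan2(d[1],d[0])); print("stand x yaw",ys-90)
tab=np.array([.4520,.2405]);dish=np.array([.546,.2672]);v=dish-tab;yaw=np.arctan2(v[1],v[0]);print("basket yaw",np.degrees(yaw),np.linalg.norm(v))
# hover with wrist over basket
q=quat(yaw)
j=inverse_kinematics([*tab,.20],q);print(j,inverse_kinematics([*tab,.2],quat(yaw+np.pi)))
move_pose([*tab,.20],q); T=Tw();im=read_camera("wrist");cv2.imwrite("pics/w1.png",im[:,:,::-1]);np.save("w1.npy",T);print(T,get_time())
print(proj("wrist",[*tab,.071],T),proj("wrist",[*dish,.02],T))
E
```

```text
[0.5485 0.0063 0.1644] [7.306882259302618e-05, 7.306882259294226e-05] [ 0.5399 -0.0353  0.1661] [0.00016053844844998068, 0.00016053844845001847] [ 0.5442 -0.0145  0.1653] 0.042513754987752145
stand x yaw -11.73979562964638
basket yaw 15.856802553669846 0.09771842200936325
[ 0.4657  0.2883  1.8963 -0.      0.9571 -1.3818] [ 0.4657  0.2883  1.8963 -0.      0.9571  1.7598]
[[-0.9619 -0.2734  0.0002  0.452 ]
 [-0.2734  0.9619  0.0003  0.2411]
 [-0.0003  0.0002 -1.      0.2001]
 [ 0.      0.      0.      1.    ]] 1.75
[317.6147 229.6563] [317.4946 301.2335]
```

View pics/w1.png

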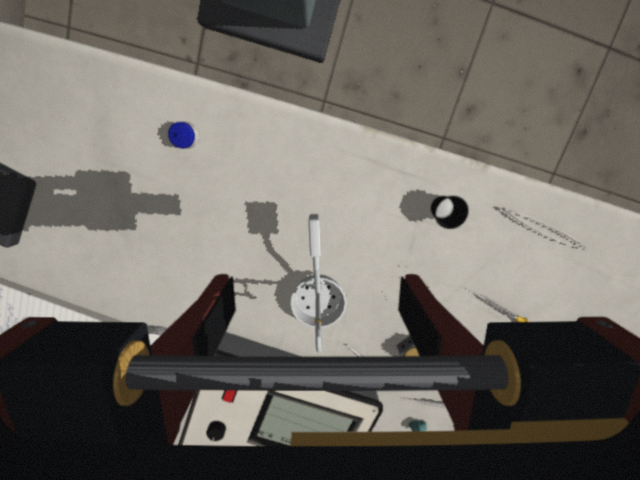

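The tab runs from (314,216) to (317,256), the dish centre is at (318,301), and the hook top is near (319,325–350). I'll refine the pose from these.

```bash
python3 - <<'E'
from h import *
T=np.load("w1.npy");r=lambda u,z:plane(ray("wrist",u,T),z)
a=r((314,216),.071);b=r((317,256),.071);d=r((318,301),.020);print(a,b,np.linalg.norm(a-b),(a+b)/2,d)
m=(a+b)/2;v=(d-m)[:2];print(np.degrees(np.arctan2(v[1],v[0])),np.linalg.norm(v))
im=cv2.imread("pics/w1.png").astype(int)
for y in (222,230,240,250,265,275): 
    g=im[y,295:340].sum(1)//3; print(y,g)
E
```

```text
[0.4408 0.234  0.071 ] [0.4764 0.2468 0.071 ] 0.03785085998970686 [0.4586 0.2404 0.071 ] [0.5456 0.2677 0.02  ]
17.40611160599352 0.0911731106874516
222 [177 178 178 183 179 179 179 180 181 180 180 176 172 143 136 165 181 184
 191 192 196 200 207 212 192 181 180 180 180 178 180 177 179 180 181 179
 179 179 181 179 179 181 181 180 182]
230 [182 178 179 175 176 177 177 179 176 178 179 177 172 152 126 151 178 186
 193 198 198 202 204 213 207 190 181 179 179 176 178 177 180 182 181 180
 180 179 179 183 178 181 179 181 181]
240 [178 179 178 177 175 170 175 174 174 177 177 179 177 167 134 140 177 185
 192 196 199 203 205 212 217 190 177 180 180 180 179 177 176 181 177 182
 181 178 182 182 180 180 182 181 180]
250 [176 177 178 178 179 182 177 180 180 177 178 178 178 174 152 130 160 183
 192 193 200 202 206 209 210 197 184 178 183 181 180 178 177 180 179 179
 178 180 180 177 183 181 176 179 181]
265 [180 178 181 182 180 180 180 179 181 180 179 178 177 178 181 176 179 165
 126 122 158 185 206 206 188 178 179 181 180 182 180 181 181 179 175 181
 179 181 178 182 182 179 178 178 177]
275 [ 99  96  94  94  98  94  96  98  97  99  96 111 140 134 109  99 112 114
  99  88 117 151 179 190 164 116 101 107 114 119 132 150 165 168 174 179
 181 180 182 179 181 181 180 182 181]
```

```bash
cat >> h.py <<'E'
GX=-0.081; BAR=np.array([.5442,-.0145,.1653]); SY=np.radians(-12.)
def hookpose(xh,bz,bar=BAR,yh=0.):
    "TCP for the hook axis at stand x xh, y yh, with bar centre at basket z bz"
    c,s=np.cos(SY),np.sin(SY); x=xh+GX
    return [bar[0]+c*x-s*yh,bar[1]+s*x+c*yh,bar[2]-bz+.039]
E
python3 - <<'E'
from h import *
yaw=np.radians(17.);m=np.array([.4582,.2408])+.005*np.array([np.cos(yaw),np.sin(yaw)]);q=quat(yaw)
move_pose([*m,.12],q); movel([*m,.039],v=.1); f0=get_ft_force()
command_gripper(0.0); print("w",get_grip_width(),get_finger_force(),get_ft_force()-f0)
movel([*m,.145],v=.1); wait(.3); print("lift",get_ft_force()-f0,get_ft_torque(),get_grip_width())
qs=quat(SY); move_pose(hookpose(-.06,.062),qs); wait(.2); print(get_time(),get_tcp_pos(),get_ft_force())
T=Tw();np.save("w2.npy",T);W=read_camera("wrist")[:,:,::-1];S=read_camera("side")[:,:,::-1];P=read_camera("top")[:,:,::-1]
for n,i in zip("WSP",(W,S,P)): cv2.imwrite(f"pics/p2{n}.png",i)
f=lambda i,x,y:cv2.resize(i[y:y+75,x:x+100],(400,300),interpolation=cv2.INTER_CUBIC)
cv2.imwrite("pics/p2.png",np.vstack([np.hstack([f(S,320,225),f(P,325,225)]),np.hstack([cv2.resize(W,(400,300)),cv2.resize(W[200:400,180:460],(400,300))])]))
E
```

```text
w 0.11552247644291791 29.966932833194733 [-1.1697  0.8982 -0.0351]
lift [-1.5297  0.2187 -1.1232] [ 0.038   0.0739 -0.0035] 0.10855199211141332
6.9417 [0.4069 0.0157 0.1423] [ 0.6913  0.6555 -0.645 ]
```

View pics/p2.png

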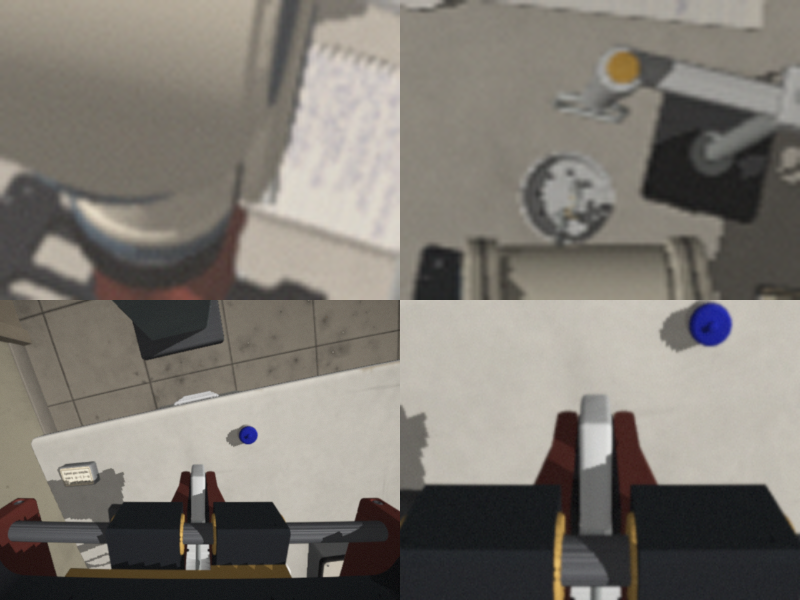

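The basket is held upright. In the top crop the dish centre is at about (568,197), which is pixel (367,274). The side view is blocked by the arm. Next I compare with the projection from the calibration.

```bash
python3 - <<'E'
from h import *
T=np.load("w2.npy");t=T[:3,3]
c,s=np.cos(SY),np.sin(SY)
def B(x,z,y=0): return np.array([t[0]+c*(x-GX)-s*y,t[1]+s*(x-GX)+c*y,t[2]-.039+z])
im=cv2.imread("pics/p2P.png")
for n,p in dict(rim=B(.006,.02),hooktop=B(0,.111),tip=B(.0125,.076),shank=B(-.0085,.1),bar=BAR).items(): print(n,p,proj("top",p))
crop=cv2.resize(im[240:290,345:405],(780,650),interpolation=cv2.INTER_CUBIC)[:600]
for p in (B(.006,.02),B(.0085,.111),B(-.0085,.111),B(.0125,.076),BAR):
    u=(proj("top",p)+.5-[345,240])*13; cv2.drawMarker(crop,tuple(int(k) for k in u),(0,0,255),0,14,1)
cv2.imwrite("pics/p3.png",crop)
E
```

```text
rim [ 0.492  -0.0024  0.1233] [366.76   274.3584]
hooktop [ 0.4862 -0.0011  0.2143] [369.0543 274.4636]
tip [ 0.4984 -0.0037  0.1793] [368.9154 270.6024]
shank [0.4779 0.0006 0.2033] [368.0367 277.9799]
bar [ 0.5442 -0.0145  0.1653] [372.4093 253.7081]
```

View pics/p3.png

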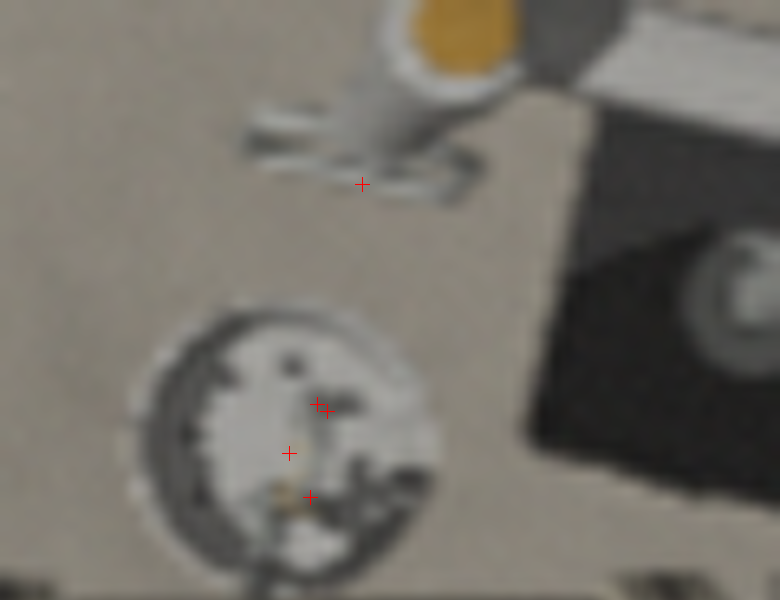

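The projections fit within about 1 mm (bar row about 176 against 178, dish centre (285,445) against (283,447)). Now I go through the loop and feel downward.

```bash
cat >> h.py <<'E'
def fz(n=6,dt=.01):
    v=[]
    for _ in range(n): v.append(get_ft_force()); wait(dt)
    return np.mean(v,0),np.std(v,0)[2]
E
python3 - <<'E'
from h import *
print(fz()); print(movel(hookpose(-.02,.062),v=.08,until_force=3)); print(movel(hookpose(.000,.062),v=.04,until_force=2))
wait(.2);f,sd=fz();np.save("f0.npy",f);print("in",f,sd,get_time())
print(movel(hookpose(0,.078),v=.04,until_force=2)); print(fz()[0]-f)
bz=.078; h=0
while get_time()<24:
    bz+=.002
    p=hookpose(0,bz)
    if p[2]<.041: print("floor");break
    movel(p,v=.02); g=get_ft_force()-f; print(round(get_time(),2),round(bz,3),g)
    if g[2]>2.3: break
print(fz()[0]-f,get_tcp_pos(),get_ft_torque(),get_time())
S=read_camera("top")[:,:,::-1];cv2.imwrite("pics/p4.png",S)
E
```

```text
(array([-0.0384, -0.0474, -0.5509]), np.float64(0.30357814680816253))
False
False
in [ 0.0758  0.2293 -0.7429] 0.27887909415661577 8.6917
False
[ 0.2949 -0.2782  0.2976]
9.54 0.08 [-0.4296 -0.5522 -0.24  ]
9.79 0.082 [ 0.5917 -0.9473 -0.1897]
10.04 0.084 [-1.3312 -1.5942  0.0758]
10.29 0.086 [-0.3332  0.5859 -0.1521]
10.54 0.088 [-0.0981 -0.2867  0.3639]
10.79 0.09 [-0.1586 -0.9222  0.2406]
11.04 0.092 [-0.3627  0.6562 -1.0727]
11.29 0.094 [-0.1111 -0.8047  0.3913]
11.54 0.096 [-0.9293  0.5359  0.1674]
11.79 0.098 [-0.3642  0.2747 -0.402 ]
12.04 0.1 [-0.4634 -0.4584  0.0856]
12.29 0.102 [-0.4845  0.0829 -0.8889]
12.54 0.104 [-0.5804  0.1183 -0.4553]
12.79 0.106 [ 0.2118 -0.4053  0.6524]
13.04 0.108 [ 0.0718 -0.1322 -0.4814]
13.29 0.11 [ 0.7514 -0.2029  0.1266]
13.54 0.112 [-0.1642  0.5803 -0.6288]
13.79 0.114 [ 0.1434 -0.8779 -0.0557]
14.04 0.116 [-0.2544 -1.1537 -0.6898]
14.29 0.118 [-0.2976 -0.4352 -0.5606]
14.54 0.12 [-0.3913 -0.0781 -0.4021]
14.79 0.122 [-0.3537 -0.4008 -0.492 ]
15.04 0.124 [-0.17   -0.1839  0.6244]
15.29 0.126 [-0.5762 -0.1774  2.1221]
15.54 0.128 [-1.361  -0.3484  2.1434]
15.79 0.13 [ 0.335  -0.1058  3.5524]
[-0.0496 -0.453   2.9559] [0.465  0.0023 0.0743] [-0.0499 -0.194  -0.0139] 15.8417
```

```bash
python3 - <<'E'
from h import *
S=read_camera("side")[:,:,::-1];P=cv2.imread("pics/p4.png");W=read_camera("wrist")[:,:,::-1]
f=lambda i,x,y,w,h,W,H:cv2.resize(i[y:y+h,x:x+w],(W,H),interpolation=cv2.INTER_CUBIC)
cv2.imwrite("pics/p5.png",np.hstack([f(P,345,225,60,70,500,583),np.vstack([f(S,330,200,100,100,300,300),f(W,200,300,240,180,300,283)])]))
t=get_tcp_pos();c,s=np.cos(SY),np.sin(SY)
for x,z in((-.0085,.111),(.0085,.111),(.0125,.076),(.006,.02)):
    p=np.array([t[0]+c*(x-GX),t[1]+s*(x-GX),t[2]-.039+z]);print(x,z,(proj("top",p)-[345,225])*8.33)
E
```

```text
-0.0085 0.111 [217.9012 270.6993]
0.0085 0.111 [228.4176 219.4646]
0.0125 0.076 [221.4646 219.1738]
0.006 0.02 [203.589  255.0648]
```

View pics/p5.png

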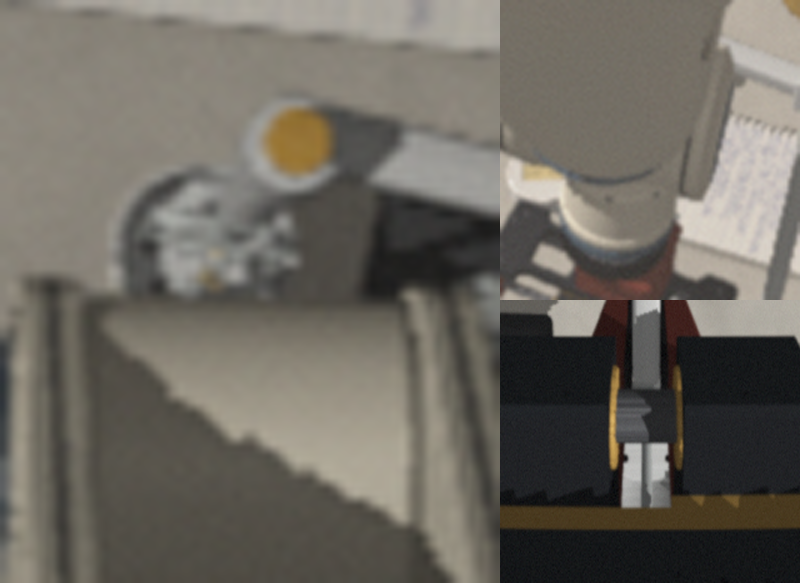

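The wrist view shows the tab still well gripped. In the top view the loop and dish overlap around (150–300,190–270), so it doesn't show whether the bar is in the hook. I'll test by force, then zoom once with projected markers.

```bash
python3 - <<'E'
from h import *
f0=np.load("f0.npy")
def ft(n=25):
    a=[];
    for _ in range(n): a.append(np.r_[get_ft_force(),get_ft_torque()]); wait(.008)
    return np.mean(a,0)
A=ft();print("now",A-np.r_[f0,0,0,0])
movel(hookpose(0,.118),v=.04);wait(.1);B=ft();print("up12",B-np.r_[f0,0,0,0],"lever x",-(A-B)[4]/(A-B)[2],get_time())
P=read_camera("top")[:,:,::-1];cv2.imwrite("pics/p6raw.png",P)
f=lambda i:cv2.resize(i[240:275,355:395],(400,350),interpolation=cv2.INTER_CUBIC)
a=f(cv2.imread("pics/p2P.png"));b=f(P)
d=np.array([-.9*0+.0043,.0208,0])
for dz,col in((0,(0,0,255)),(-.044,(0,255,0))):
    for sgn in(1,-1):
        u=(proj("top",BAR+sgn*d*1.35+[0,0,dz])+.5-[355,240])*10;cv2.circle(b,tuple(int(k) for k in u),4,col,1)
cv2.imwrite("pics/p6.png",np.hstack([a,b]))
E
```

```text
now [-0.1496 -0.1998  3.0412 -0.0331 -0.2015  0.0106]
up12 [ 0.0178 -0.3236 -0.2648  0.0214  0.0736 -0.006 ] lever x 0.08321616297498068 16.9583
```

View pics/p6.png

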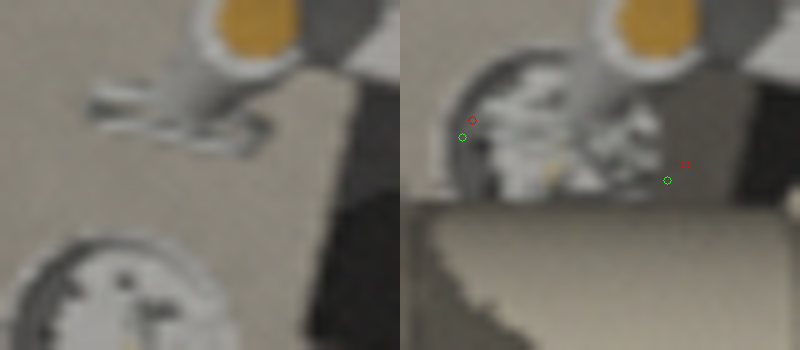

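The contact is soft and elastic, with a lever of 83 mm ±3 from the TCP. That puts it at hook centre, so the bar is in the mouth and the rod has slid about 44 mm to its stop (gate touch at bz ≈ 0.125). Now I press gently.

```bash
python3 - <<'E'
from h import *
f0=np.load("f0.npy")+[0,0,-.2]
movel(hookpose(0,.127),v=.04); bz=.127
while get_time()<30 and bz<.160:
    bz+=.001; movel(hookpose(0,bz),v=.02); g=fz(8)[0]-f0
    print(round(bz,3),g,round(get_ft_torque()[1],3))
    if g[2]>6.2: break
print(get_time(),get_tcp_pos(),get_ee_rot())
E
```

```text
0.128 [-0.0052 -0.3527  3.1826] -0.181
0.129 [-0.045   0.031   3.2396] -0.246
0.13 [ 0.2442 -0.3002  3.7275] -0.175
0.131 [ 0.0057 -0.1977  4.1302] -0.28
0.132 [-0.3299 -0.2688  4.2104] -0.349
0.133 [ 0.0252 -0.3217  4.4196] -0.282
0.134 [-0.1258 -0.2108  2.6022] -0.129
0.135 [0.0649 0.041  2.5341] -0.145
0.136 [-0.0225 -0.4564  2.7928] -0.133
0.137 [-0.1832 -0.2114  2.641 ] -0.122
0.138 [-0.4394 -0.1959  2.6648] -0.123
0.139 [-0.1979  0.0593  2.3602] -0.172
0.14 [ 0.1188 -0.2819  1.8141] -0.089
0.141 [-0.5654 -0.1491 -0.1649] 0.13
0.142 [-0.1783 -0.1304 -0.1643] 0.095
0.143 [ 0.0489  0.1606 -0.2551] 0.053
0.144 [-0.4963 -0.4327 -0.0396] 0.046
0.145 [-0.1235 -0.3675  0.0249] 0.078
0.146 [-0.0597 -0.0456 -0.0059] 0.037
0.147 [ 0.0565 -0.0165  0.0433] 0.126
0.148 [ 0.0216 -0.2047  1.5177] -0.064
0.149 [-0.1667 -0.2306  2.2977] -0.184
0.15 [-0.2168 -0.3359  3.483 ] -0.278
0.151 [-0.3891 -0.4785  4.8269] -0.343
0.152 [ 0.0993 -0.1522  5.3352] -0.352
0.153 [-0.6564 -0.0338  4.9778] -0.319
0.154 [-0.2295  0.0294  5.4963] -0.396
0.155 [0.0583 0.0189 5.5731] -0.333
0.156 [-0.0166 -0.1637  5.6739] -0.365
0.157 [-0.1961 -0.3162  5.5792] -0.346
0.158 [-0.3789  0.0002  5.5808] -0.37
0.159 [-0.0836 -0.027   5.6495] -0.375
0.16 [ 0.0114 -0.4824  5.7271] -0.353
27.8333 [0.465  0.0023 0.0443] [-0.      0.1046  0.9945  0.    ]
```

The gate load peaked at 4.4 N at bz 0.133, dropped when it snapped at 0.141, and the bar seated from 0.1475. The largest force was 5.7 N. The last 8 mm only turned the tab in the pads, by about 0.095 rad. I'll unload, pitch most of that back, release and retreat toward -x.

```bash
python3 - <<'E'
from h import *
f0=np.load("f0.npy")+[0,0,-.2]
ax=np.array([-np.sin(SY),np.cos(SY),0]); R0=Tw()[:3,:3]
def pose(th,left,bz):
    "tool pitched th; basket tilt remaining left (nose up) about the seat"
    G=np.array(hookpose(0,bz))+[0,0,.019-.081*left]; M=R.from_rotvec(ax*th).as_matrix()@R0
    q=R.from_matrix(M).as_quat(); return list(G+M[:,2]*.019),[q[3],*q[:3]]
for th in (.0,.035,.065):
    p,q=pose(th,.095-th,.1475); movel(p,frame=q,v=.03); print(th,fz(12)[0]-f0,get_time())
p=np.array(p)
if abs(fz(12)[0][2]-f0[2]-.8)<1.2:
    command_gripper(.6); print("open",get_time(),fz()[0])
    b=np.array([np.cos(SY),np.sin(SY),0]); movel(list(p-b*.09),v=.08,until_force=4)
    movel(list(p-b*.09+[0,0,.1]),v=.15); print(get_time(),get_tcp_pos(),fz()[0])
for k in range(4):
    for n in("top","side"): cv2.imwrite(f"pics/e{k}{n}.png",read_camera(n)[:,:,::-1])
    wait(.4)
E
```

```text
0.0 [-0.2419 -0.1376  0.9974] 28.2417
0.035 [ 0.0134 -0.0783  0.9736] 28.5917
0.065 [-0.0405 -0.4439  1.0641] 28.9417
open 29.8583 [-0.2786 -0.1359 -0.043 ]
32.0 [0.3754 0.0213 0.154 ] [-0.0269  0.2942 -0.0964]
```

```bash
python3 - <<'E'
from h import *
c,s=np.cos(SY),np.sin(SY)
def chk(a,b,n):
    u=proj(n,BAR+[0,0,-.06]).astype(int); A,B=[cv2.imread(x)[u[1]-35:u[1]+35,u[0]-35:u[0]+35].astype(int) for x in(a,b)]
    d=abs(A-B).max(2); return int(d.max()),int((d>25).sum())
for n in("top","side"):
    print(n,[chk(f"pics/e{i}{n}.png",f"pics/e{i+1}{n}.png",n) for i in range(3)])
wait(2)
for k in(8,9):
    for n in("top","side"): cv2.imwrite(f"pics/e{k}{n}.png",read_camera(n)[:,:,::-1])
    wait(.45)
for n in("top","side"): print(n,chk(f"pics/e8{n}.png",f"pics/e9{n}.png",n))
# dish silhouette in top: compare with empty-scene image
A=cv2.imread("pics/top0.png").astype(int);B=cv2.imread("pics/e9top.png").astype(int)
u=proj("top",[*BAR[:2],.04]);m=(abs(A-B).max(2)>25).astype(np.uint8);x0,y0=int(u[0])-32,int(u[1])-32
g=m[y0:y0+64,x0:x0+64]
for r in g[::2]: print("".join(".#"[v] for v in r))
for z in(.020,.038): print(z,proj("top",[BAR[0]+c*.006,BAR[1]+s*.006,z])-[x0,y0])
print(get_time())
E
```

```text
top [(88, 275), (85, 231), (84, 199)]
side [(65, 145), (65, 121), (60, 115)]
top (67, 72)
side (53, 44)
................................................................
................................................................
................................................................
................................................................
................................................................
................................................................
................................................................
................................................................
...............................##...............................
...........................###.####.............................
.........................#####.#.##..............##.............
........................####...###............#########.........
.......................###.####.............###########.........
.......................#####..................########..........
.......................#####..##...#####..############..........
.....................
[... 436 characters left out ...]
............................#................###..............
...............................................###..............
.............................................######.............
...........................................###########..........
...........................###............############..........
...........................##............############...........
..........................###............###########............
..........................##............###########.............
..........................##............##########..............
.........................##.....................................
0.02 [32.4439 30.8322]
0.038 [32.9423 30.2312]
37.15
```

The basket is hanging: its shadow is offset from it and a small swing is dying out. I'll wait for it to settle, then hand in.

```bash
python3 - <<'E'
from h import *
wait(8.0-.0); a=read_camera("top").astype(int); wait(.3); b=read_camera("top").astype(int)
u=proj("top",BAR+[0,0,-.06]).astype(int);d=abs(a-b).max(2)[u[1]-35:u[1]+35,u[0]-35:u[0]+35];print(d.max(),(d>25).sum(),get_time())
print(job_done())
E
```

```text
47 19 45.55
the job is handed in; nothing more can be done
None
```

The basket was left hanging from the loop with the gate snapped shut (felt as a clear drop in force), pressed with at most about 5.7 N, and the job was handed in at 45.6 s; a faint swing was still dying out in the last images, and I did not separately check that the bystanders stayed put.

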